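# Brace the dye jar and twist its tight cap off

### The job

On the dye-mixing bench, slide the loose wooden brace bar all the way into the slot of the bench bracket, until it meets the end stop, so that the square jar cannot turn. Then twist the jar's tight cap anticlockwise (seen from above) until its threads let go, lift it straight up off the neck and finish still holding it just above the jar, level and centred, its lower edge about two centimetres above the mouth; the bar stays home, the jar stays standing in the bracket without turning or being lifted, and the other things on the bench are left alone.

Things in the scene. Friction and masses are not known exactly. Their poses are not given: they have to be found in the camera images.
- bracket: Low plywood frame fixed to the bench, walls 45 mm high, no floor. Origin on the bench, middle of the jar pocket; z up. The pocket is 68 mm along its x (-34 to +34 mm, back wall at +x) and 94 mm along its y, between end walls 10 mm thick. A straight slot for the bar runs along its y on the -x side; the pocket is open towards it, so the bar there lies right beside the jar (2 mm gap).
- slot_mouth (a point): Mouth of the bracket's slot, on the slot's middle line at bench level: x = -55.1, y = -57 mm in the bracket's frame; same axes. The bar enters here in the +y direction. Slot 42.2 mm wide, open above; outer wall 14 mm thick on the -x side, pocket end wall on the +x side; two flared lead-in cheeks reach 15 mm out in front (-y), about 62 mm apart at their tips.
- slot_stop (a point): Foot of the slot's end stop, on the middle line: x = -55.1, y = +57 mm in the bracket's frame; same axes. Fully home the bar's leading end touches it, so the bar's centre is 85 mm before it (-y) and its trailing 56 mm still stick out of the mouth (41 mm past the lead-in cheeks).
- bar: Brace bar: plain flat wooden slab, 170 mm long (own y), 40 mm wide (own x), 22 mm high, lying flat on the bench, 0.09 to 0.18 kg; both ends are alike, either may go first. Origin at the centre of its underside. Gripped across the 40 mm near its trailing end (some 62 mm from its centre) it can be pushed fully home without the fingers meeting the bracket.
- jar: Square white plastic dye jar, full, loose, 0.4 to 0.6 kg, standing on the bench in the pocket with its sides along the bracket's: body 64 x 64 mm, 72 mm high, sloping shoulder to 79 mm, round neck 40 mm across up to the mouth at 103 mm. Origin at the centre of its underside. Without the bar it twists in the pocket as the cap is turned; with it, it still gives some 5 degrees.
- jar_mouth (a point): Centre of the jar's mouth (top of the neck), on the jar's axis, 103 mm above its underside; z up.
- cap: Black twelve-sided cap on the jar, 60 mm across flats, 24 mm high, flat top, 35 g. Origin on its axis at the skirt's lower edge, 83 mm above the jar's underside while on. It loosens anticlockwise from above (+z) against a stiff 0.6 N m: threads let go once its x axis is 1.15 rad past the jar's x axis (it starts within 0.05 rad of it) and it stays free to 2.3 rad. It does not rise as it turns.
- dye_bottle: Bystander: red plastic dye bottle, 68 mm across, 170 mm high. Origin at the centre of its underside.
- cup: Bystander: open white plastic cup, 76 mm across, 85 mm high. Origin at the centre of its underside.
- brush: Bystander: flat brush with a wooden handle, lying on the bench beyond the bar. Origin on its underside.
- carton: Bystander: long white film-wrap carton with an orange band, 50 x 200 x 45 mm, lying beyond the bracket. Origin at the centre of its underside.
There are look-alikes about, which are no part of the job. Of the things shaped like the bar, the wooden one is meant.

How it is judged:
On the way, in this order (a step that is already met when the one before it is completed fails the run):
1. the bar is home in the slot, flat, against the end stop, the cap still on (y of bar in the frame of bracket above -0.035 m and x of bar in the frame of bracket between -0.058 and -0.052 m and height (world z) of bar below 0.005 m and angle between the y axis of bar and the y axis of bracket, either way round below 0.06 rad and z of cap in the frame of jar below 0.09 m), for 0.2 s.
2. the cap is twisted until its threads let go, the bar still home (angle between the x axis of cap and the x axis of jar, either way round above 1 rad and y of bar in the frame of bracket above -0.035 m and horizontal distance between cap and jar below 0.015 m), for 0.05 s.
At the end, for the whole second after the job is handed in: The gripper holds the cap (over 2 N on it) at rest, level within 0.15 rad, its lower edge 4 to 45 mm above the jar's mouth and within 15 mm of its axis, not touching the jar; the jar stands upright on the bench in the bracket's pocket; the bar lies flat in the slot within 7 mm of the end stop (z of cap in the frame of jar_mouth between 0.004 and 0.045 m and horizontal distance between cap and jar_mouth below 0.015 m and angle between cap's own z axis and vertical below 0.15 rad and contact force between the fingers and cap above 2 N and contact force between cap and jar below 0.05 N and linear speed of cap below 0.02 m/s and height (world z) of jar below 0.004 m and angle between jar's own z axis and vertical below 0.05 rad and horizontal distance between jar and bracket below 0.02 m and y of bar in the frame of bracket above -0.035 m and x of bar in the frame of bracket between -0.058 and -0.052 m and height (world z) of bar below 0.005 m and angle between the y axis of bar and the y axis of bracket, either way round below 0.06 rad); the arm keeps its last pose, push and grip.
It fails at once if the jar is lifted off the bench (over 12 mm) (height (world z) of jar above 0.012 m).
It fails at once if the jar turns in the bracket (over 0.25 rad) (angle between the x axis of jar and the x axis of bracket, either way round above 0.25 rad).
It fails at once if a bystander is pushed aside (over 40 mm) (distance of any of dye_bottle, cup, brush, carton from where it was at the start of the episode above 0.04 m).
It also fails if it takes over 56 s, if anything falls off the work surface, if the arm or the gripper's body presses on something with over 40 N, if the wrist force passes 120 N, or if a joint passes its speed limit or range.

### The arm

A 6-joint arm with a two-finger parallel gripper is mounted at the origin on the work surface. World frame = base frame: x ahead of the robot, y to its left, z up, the work surface at z = 0. Lengths are in m, angles in rad, forces in N, time in s.
With the tool pointing down it reaches from about 0.4 to 0.825 m from the base axis. Payload 7 kg.
Tool frame: the origin (TCP) lies at the very end of the fingers, on their centre line; the grasp point (between the pads) lies arm.grip_point_offset behind it (arm.grip_point_offset is the distance from the TCP to the grasp point, in m); z points along the fingers, y is the line along which they close (so a half turn about z gives the same grasp; the last joint's range is limited). The gripper opens to 88 mm and grips with 3 to 60 N. Pads are 19 mm wide; open, the fingers measure 130 mm over their backs; the gripper's body (78 mm by 193 mm) begins 47 mm behind the grasp point.
Start: joints at [-0.823, 0.359, 0.012, 0, -1.224, -0.288], TCP at [0.3, -0.605, 0.227] pointing down, gripper open.
Joint ranges: [-3.07, 3.07], [-1.43, 2.12], [-1.02, 1.25], [-3.03, 1.67], [-3.05, -0], [-3.03, 3.03]. Speed limits (rad/s): [2.39, 2.39, 3.01, 3.14, 3.14, 3.14].

### API

Orientations are given as [roll, pitch, yaw] about the fixed x, y, z axes, in that order (R = Rz(yaw) Ry(pitch) Rx(roll)).
In Python, from station import arm gives the robot as it stands.
- The arm moves only by the shell command python3 -m crank 'ROWS' [OPENING] [FORCE]. ROWS is JSON, a list of rows, each an object of numbers: "dx", "dy", "dz": the shift along the tool's x, y, z in cm; "wx", "wy", "wz": the turn, a rotation vector about the tool's x, y, z in degrees. A call has exactly 10 rows; each row is the pose to reach, as a shift and turn from the pose commanded when the call began, along the tool's axes at that moment; what a row does not reach only later rows make up. A row lasts 1/8 s, in which the tool goes at most 62.5 mm and 10.7 degrees, less where a joint would pass 70% of its speed; a pose out of reach is approached as far as the arm can. A call with a gripper value outside its range is refused whole. OPENING is the finger opening in cm, from 0 to 8.76, set as the call begins (- or left out, the last holds). The fingers move at their own pace and stop on an object; FORCE is the grip in N (left out, the last holds). Time passes only in rows, so rows that repeat a pose let the fingers close, or fill a call up. It gives the time, the measured TCP pose, the force, the opening and the grip force at its end, in the units of the state.
- arm.get_state(): the state, without advancing time (a new reading comes with each control period).
- arm.grab_frame(name): name is "scene" or "top" or "wrist"; returns the picture (400x640x3 uint8, red, green, blue); there is no depth.
- arm.calibration(name): a dict with "fx", "fy", "cx", "cy" (pixels), "dist_coeffs" ([k1, k2, p1, p2, k3] as OpenCV has them; the pictures are not rectified), "world_from_camera" (4x4, takes a point from camera to world coordinates). Camera axes: x right, y down, z forward; pixel columns grow to the right and rows downward; lengths in m; the calibration is good to about 2 mm. A picture is of the moment at which its call begins: read the wrist's pose just before it. calibration takes no time and is no camera call; for the wrist camera it gives the pose at the moment of the call.
- arm.job_done(): hands the job in; it is judged then, once.
Trained networks look in the newest picture that a camera, given by its name, has taken for a name from the list of things; names that differ only in an ending like _2 or _b are one class to them, and where a whole thing is asked for, a point or a joint stands for the part that bears it (a point fixed in the world has none). Each returns a list of dicts, best first, with "confidence" (0 to 1); they miss things now and then, are a little off and sometimes report something else, mostly with a low value. They report only what shows in the picture. A call takes as long as a camera call. They do not tell look-alikes from the thing itself.
- arm.find_in(camera, query): "centre" ([x, y, z] in m, in world coordinates, good to about 4 mm: the middle of the surface that is visible of it).
- arm.masks_of(camera, query): "pixels" (400x640 bool, what is visible of it).
- arm.mark_of(camera, query): "centre" ([x, y, z] in m, in world coordinates, good to about 4 mm: a listed point, or the origin of a listed thing).
The state is a dict: "t": time; "q": joint angles; "qd": joint speeds; "joint_efforts": joint torques, N m; "eef_pos": TCP position; "ee_rot": TCP orientation; "force": force on the tool from outside, world axes, zero at the start; "moment": the same for the moment, N m; "width": finger opening in m; "gripper_force": force on a finger pad.
Only numpy, scipy, OpenCV 4.12 (cv2) and the standard library are available. Lean on these libraries where they do the work, as an engineer would, in place of code of your own. Each camera call takes 0.05 s, during which the arm holds its last target. There are 200 camera calls.

## Working session

There is one attempt and no reset: what is moved stays moved. The work goes in short steps, Python scripts to look and compute and a shell command to move; the robot and the scene stay as the last step left them, time stands still between calls to the robot, and variables do not carry over. Pictures are saved under pics/ and viewed, at most 10 in all, crops included, and the job is handed in when it is done.

```bash
mkdir -p pics; ls; python3 - <<'E'
from station import arm
import cv2,numpy as np
print(arm.grip_point_offset, arm.get_state())
for c in ["top","scene"]:
    im=arm.grab_frame(c); cv2.imwrite(f"pics/{c}0.png",im[:,:,::-1])
    for q in ["bracket","slot_mouth","slot_stop","bar","jar","jar_mouth","cap","dye_bottle","cup","brush","carton"]:
        print(c,q,[(np.round(d["centre"],4).tolist(),round(d["confidence"],2)) for d in arm.mark_of(c,q)])
E
```

```text
pics
0.0188 {'t': 0.0, 'q': array([-8.22893642e-01,  3.59368731e-01,  1.10497723e-02, -3.20382399e-04,
       -1.22410866e+00, -2.88084383e-01]), 'qd': array([-0.00050994,  0.00023161,  0.00044257, -0.00087608, -0.00058002,
       -0.00099927]), 'joint_efforts': array([-2.41793219e-03, -5.82719028e+01,  2.93055797e+01,  6.99740231e+00,
        6.90367728e-03, -1.02625756e-04]), 'eef_pos': array([ 0.2992906 , -0.60446912,  0.22563584]), 'ee_rot': array([ 3.13994301e+00, -1.74748569e-04, -2.68188331e+00]), 'force': array([ 0.08668574, -0.70734715,  0.40490065]), 'moment': array([ 0.00108783, -0.00804322, -0.0049276 ]), 'gripper_force': 0.0, 'width': 0.08788190574265112}
top bracket [([0.5943, 0.0704, -0.0003], 0.73)]
top slot_mouth [([0.5284, 0.0274, 0.0011], 0.65)]
top slot_stop [([0.5513, 0.1376, -0.0005], 0.75), ([0.4922, -0.2781, 0.0044], 0.51)]
top bar [([0.4723, -0.5057, 0.0008], 0.82), ([0.7366, -0.1631, -0.0004], 0.82), ([0.7207, -0.4618, -0.0028], 0.63), ([0.2812, -0.3076, 0.001], 0.58)]
top jar [([0.5947, 0.077, 0.0002], 0.74), ([0.4891, 0.4066, 0.0007], 0.59), ([0.6646, 0.33
[... 236 characters left out ...]
)]
top brush [([0.6956, -0.305, -0.0014], 0.59)]
top carton [([0.7387, 0.08, -0.0022], 0.91)]
scene bracket [([0.5905, 0.0688, 0.0005], 0.75)]
scene slot_mouth [([0.5296, 0.0215, -0.0005], 0.77)]
scene slot_stop [([0.5462, 0.1395, 0.0019], 0.96)]
scene bar [([0.741, -0.1605, 0.0019], 0.94), ([0.7175, -0.4616, 0.0064], 0.93), ([0.4698, -0.5082, 0.0036], 0.79), ([0.2805, -0.3015, -0.0003], 0.57)]
scene jar []
scene jar_mouth [([0.5927, 0.0735, 0.1014], 0.79)]
scene cap [([0.5959, 0.0754, 0.0836], 0.53)]
scene dye_bottle []
scene cup [([0.4891, 0.4047, 0.0006], 0.98)]
scene brush [([0.6982, -0.31, -0.0057], 0.62)]
scene carton [([0.7356, 0.0778, 0.0042], 0.83), ([0.594, 0.0731, -0.0005], 0.27)]
```

View pics/top0.png

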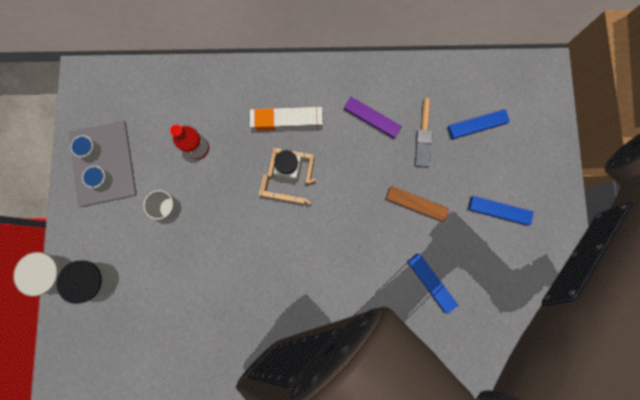

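View pics/scene0.png

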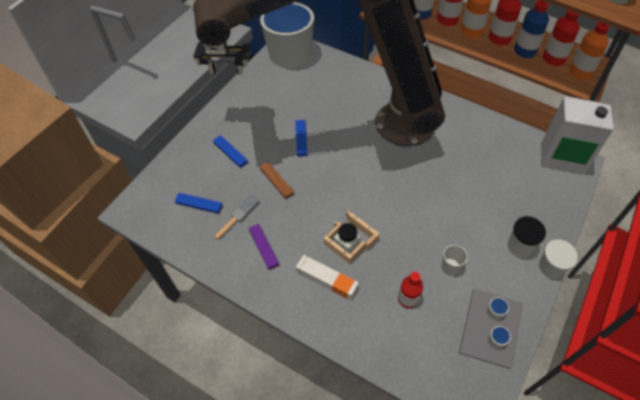

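The pictures show these bar-shaped candidates in the top image: orange-brown (417,204), purple (373,117), and blue (479,124), (501,211) and (432,283). The wooden-looking one is at (417,204). The bracket is at (287,175) with its slot on the near side, its mouth to the right. I'll check the choice in a crop and measure.

```bash
cat > h.py <<'E'
from station import arm
import cv2,numpy as np
from scipy.spatial.transform import Rotation as R
def K(c): return np.array([[c["fx"],0,c["cx"]],[0,c["fy"],c["cy"]],[0,0,1.]])
def ray(c,px,z):
    n=cv2.undistortPoints(np.float64(px).reshape(-1,1,2),K(c),np.float64(c["dist_coeffs"])).reshape(-1,2)
    T=np.array(c["world_from_camera"]); d=np.c_[n,np.ones(len(n))]@T[:3,:3].T
    return T[:3,3]+d*((z-T[2,3])/d[:,2])[:,None]
def proj(c,P):
    T=np.linalg.inv(np.array(c["world_from_camera"]))
    return cv2.projectPoints(np.float64(P).reshape(-1,1,3),cv2.Rodrigues(T[:3,:3])[0],T[:3,3],K(c),np.float64(c["dist_coeffs"]))[0].reshape(-1,2)
def rect(c,mask,z):
    n,l,s,_=cv2.connectedComponentsWithStats(mask.astype(np.uint8)); i=1+s[1:,4].argmax()
    y,x=np.nonzero(l==i); W=ray(c,np.c_[x,y],z)[:,:2]
    (ctr,sz,a)=cv2.minAreaRect((W*1000).astype(np.float32)); 
    b=cv2.boxPoints((ctr,sz,a)); e=[b[1]-b[0],b[2]-b[1]]; e=max(e,key=np.linalg.norm)
    return np.array(ctr)/1000,sz,np.degrees(np.arctan2(e[1],e[0]))%180
E
python3 - <<'E'
from h import *
for c in ["top","scene"]:
    cal=arm.calibration(c); im=cv2.imread(f"pics/{c}0.png"); hsv=cv2.cvtColor(im,cv2.COLOR_BGR2HSV)
    m=(hsv[...,0]<20)&(hsv[...,1]>100)&(hsv[...,2]>60)
    w=np.zeros_like(m); p=proj(cal,[[0.492,-0.278,0.02]])[0].astype(int); print(c,p)
    w[p[1]-30:p[1]+30,p[0]-40:p[0]+40]=1
    print(rect(cal,m&w,0.022),(m&w).sum())
    if c=="top":
        cr=[im[p[1]-25:p[1]+25,p[0]-40:p[0]+40],im[140:215,247:327]]
        cv2.imwrite("pics/crop1.png",np.vstack([cv2.resize(x,None,fx=4,fy=4,interpolation=2) for x in cr]))
E
```

```text
top [417 202]
(array([ 0.49016898, -0.27649631]), (169.5672607421875, 40.19626998901367), np.float32(67.50996)) 896
scene [275 178]
(array([ 0.4954769 , -0.27350851]), (175.38931274414062, 39.30596923828125), np.float32(66.84917)) 424
```

View pics/crop1.png

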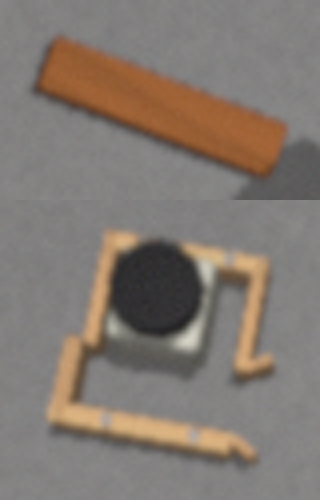

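The crop confirms it: wood-grained bar at (417,204). The lower half shows the bracket, with the slot mouth on the right and the jar and cap in the pocket. Next I move above the bar's trailing end.

```bash
python3 -m crank '[{"dx":-3.4,"dy":2.1,"dz":0.9,"wz":-5},{"dx":-6.8,"dy":4.2,"dz":1.8,"wz":-10},{"dx":-10.2,"dy":6.3,"dz":2.7,"wz":-15},{"dx":-13.6,"dy":8.4,"dz":3.6,"wz":-20},{"dx":-17,"dy":10.5,"dz":4.5,"wz":-25},{"dx":-20.4,"dy":12.6,"dz":5.4,"wz":-30},{"dx":-23.8,"dy":14.7,"dz":6.3,"wz":-36},{"dx":-26.9,"dy":16.8,"dz":7.2,"wz":-41.2},{"dx":-26.9,"dy":16.8,"dz":7.2,"wz":-41.2},{"dx":-26.9,"dy":16.8,"dz":7.2,"wz":-41.2}]' 7
python3 - <<'E'
from h import *
s=arm.get_state(); print(s["eef_pos"],np.degrees(s["ee_rot"]))
cal=arm.calibration("wrist"); im=arm.grab_frame("wrist")[:,:,::-1].copy(); cv2.imwrite("pics/w1.png",im)
hsv=cv2.cvtColor(im,cv2.COLOR_BGR2HSV); m=(hsv[...,0]<20)&(hsv[...,1]>100)&(hsv[...,2]>60)
print(rect(cal,m,0.022),m.sum(), np.argwhere(m).min(0),np.argwhere(m).max(0))
E
```

```text
[ 0.2995253  -0.60487076  0.22655817] [ 1.79999493e+02  8.07580942e-04 -1.53655709e+02]
(array([ 0.44124249, -0.77150153]), (60.1967658996582, 148.7556610107422), np.float32(139.1645)) 3618 [171  80] [399 639]$[0]: bad value
```

View pics/w1.png

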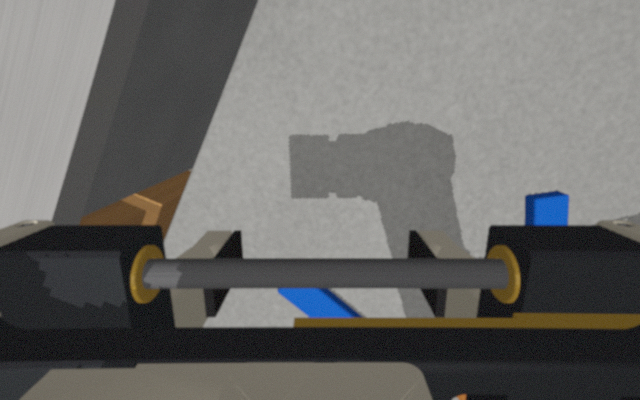

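The move was refused, so the picture is still the start pose: fingers at (215,275) and (440,275), no wooden bar in view. Probably every row needs all six numbers.

```bash
python3 -m crank '[{"dx":-3.4,"dy":2.1,"dz":0.9,"wx":0,"wy":0,"wz":-5},{"dx":-6.8,"dy":4.2,"dz":1.8,"wx":0,"wy":0,"wz":-10},{"dx":-10.2,"dy":6.3,"dz":2.7,"wx":0,"wy":0,"wz":-15},{"dx":-13.6,"dy":8.4,"dz":3.6,"wx":0,"wy":0,"wz":-20},{"dx":-17,"dy":10.5,"dz":4.5,"wx":0,"wy":0,"wz":-25},{"dx":-20.4,"dy":12.6,"dz":5.4,"wx":0,"wy":0,"wz":-30},{"dx":-23.8,"dy":14.7,"dz":6.3,"wx":0,"wy":0,"wz":-36},{"dx":-26.9,"dy":16.8,"dz":7.2,"wx":0,"wy":0,"wz":-41.2},{"dx":-26.9,"dy":16.8,"dz":7.2,"wx":0,"wy":0,"wz":-41.2},{"dx":-26.9,"dy":16.8,"dz":7.2,"wx":0,"wy":0,"wz":-41.2}]' 7
python3 - <<'E'
from h import *
s=arm.get_state(); print(s["eef_pos"],np.degrees(s["ee_rot"]))
cal=arm.calibration("wrist"); im=arm.grab_frame("wrist")[:,:,::-1].copy(); cv2.imwrite("pics/w2.png",im)
hsv=cv2.cvtColor(im,cv2.COLOR_BGR2HSV); m=(hsv[...,0]<20)&(hsv[...,1]>100)&(hsv[...,2]>60)
print(rect(cal,m,0.022),m.sum(), np.argwhere(m).min(0),np.argwhere(m).max(0))
E
```

```text
t: 2.5
eef_pos: [0.4661, -0.335, 0.1548]
ee_rot: [-3.141, -0.0, -1.963]
force: [-0.5, 0.4, 0.1]
width: 0.0703
gripper_force: 0.0
[ 0.46614799 -0.33503872  0.15479914] [-1.79986340e+02 -8.60812819e-03 -1.12457527e+02]
(array([ 0.47569983, -0.31305075]), (95.66239929199219, 38.7079963684082), np.float32(67.519875)) 5754 [162 166] [328 628]
```

View pics/w2.png

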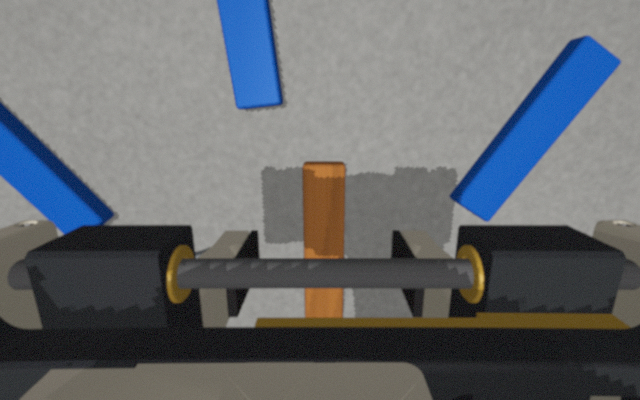

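The bar stands centred between the open fingers (bar column 324, fingers about 325), with its trailing end at row 162. The measured yaw of 67.5° and width of 39 mm both fit. I'll descend and grip, and fit the bracket pose from the saved pictures.

```bash
python3 -m crank '[{"dx":0,"dy":0,"dz":3,"wx":0,"wy":0,"wz":0},{"dx":0,"dy":0,"dz":6,"wx":0,"wy":0,"wz":0},{"dx":0,"dy":0,"dz":9,"wx":0,"wy":0,"wz":0},{"dx":0,"dy":0,"dz":11,"wx":0,"wy":0,"wz":0},{"dx":0,"dy":0,"dz":13,"wx":0,"wy":0,"wz":0},{"dx":0,"dy":0,"dz":14,"wx":0,"wy":0,"wz":0},{"dx":0.1,"dy":0,"dz":14.6,"wx":0,"wy":0,"wz":0},{"dx":0.1,"dy":0,"dz":15,"wx":0,"wy":0,"wz":0},{"dx":0.1,"dy":0,"dz":15,"wx":0,"wy":0,"wz":0},{"dx":0.1,"dy":0,"dz":15,"wx":0,"wy":0,"wz":0}]'
python3 -m crank '[{"dx":0,"dy":0,"dz":0,"wx":0,"wy":0,"wz":0},{"dx":0,"dy":0,"dz":0,"wx":0,"wy":0,"wz":0},{"dx":0,"dy":0,"dz":0,"wx":0,"wy":0,"wz":0},{"dx":0,"dy":0,"dz":0,"wx":0,"wy":0,"wz":0},{"dx":0,"dy":0,"dz":0,"wx":0,"wy":0,"wz":0},{"dx":0,"dy":0,"dz":0,"wx":0,"wy":0,"wz":0},{"dx":0,"dy":0,"dz":0,"wx":0,"wy":0,"wz":0},{"dx":0,"dy":0,"dz":0,"wx":0,"wy":0,"wz":0},{"dx":0,"dy":0,"dz":0,"wx":0,"wy":0,"wz":0},{"dx":0,"dy":0,"dz":0,"wx":0,"wy":0,"wz":0}]' 3 25
```

```text
t: 3.8
eef_pos: [0.466, -0.336, 0.0051]
ee_rot: [-3.141, 0.0, -1.963]
force: [-0.3, 0.2, -0.1]
width: 0.07
gripper_force: 0.0
t: 5.05
eef_pos: [0.4657, -0.3359, 0.0046]
ee_rot: [-3.141, 0.0, -1.963]
force: [0.4, 0.1, 2.3]
width: 0.0397
gripper_force: 24.9
```

```bash
cat > fit.py <<'E'
from h import *
from scipy.optimize import minimize
def box(x0,x1,y0,y1): return [(x0,y0),(x1,y0),(x1,y1),(x0,y1)]
B=[box(34,44,-57,57),box(-34,44,-57,-47),box(-34,44,47,57),box(-90.2,-76.2,-57,67),box(-90.2,-34,57,67),
 [(-76.2,-57),(-86.2,-57),(-94,-72),(-86,-72)],[(-34,-57),(-24,-57),(-16,-72),(-24,-72)]]
J=[(box(-32,32,-32,32),0,.072),([(30*np.cos(a),30*np.sin(a)) for a in np.arange(12)*np.pi/6],.083,.107)]
S=4
def render(cal,p,polys):
    im=np.zeros((400*S//1,640*S),np.uint8); c,s=np.cos(p[2]),np.sin(p[2])
    for poly,z0,z1 in polys:
        q=np.array(poly)/1000@np.array([[c,s],[-s,c]])+p[:2]
        P=np.vstack([np.c_[q,np.full(len(q),z)] for z in (z0,z1)])
        h=cv2.convexHull(proj(cal,P).astype(np.float32)).reshape(-1,2)
        cv2.fillConvexPoly(im,np.int32(np.round(((h+.5)*S-.5)*16)),255,shift=4)
    return im
def setup(c,fn):
    cal=arm.calibration(c); im=cv2.imread(fn); u=proj(cal,[[.59,.07,.04]])[0].astype(int)
    hsv=cv2.cvtColor(im,cv2.COLOR_BGR2HSV).astype(int)
    m=((hsv[...,0]>5)&(hsv[...,0]<25)&(hsv[...,1]>70)&(hsv[...,2]>70)).astype(float)
    sl=np.s_[u[1]-38:u[1]+38,u[0]-38:u[0]+38]; return cal,m,sl
def pred(cal,p):
    w=render(cal,p,[(b,0,.045) for b in B]); j=render(cal,p,J); w[j>0]=0
    return cv2.resize(w,(640,400),interpolation=cv2.INTER_AREA)/255.
def cost(p,v): return sum(np.abs(pred(c,p)[sl]-m[sl]).sum()/m[sl].sum() for c,m,sl in v)
if __name__=="__main__":
    V=[setup("top","pics/top0.png"),setup("scene","pics/scene0.png")]
    for v in (V[:1],V[1:],V):
        b=min((minimize(cost,x0,args=(v,),method="Nelder-Mead",options=dict(initial_simplex=np.array(x0)+np.array([[0,0,0],[.006,0,0],[0,.006,0],[0,0,.06]]))) for x0 in ([.593,.070,-.17],[.59,.075,-.2],[.595,.068,-.14])),key=lambda r:r.fun)
        print(b.x[:2].round(4),np.degrees(b.x[2]).round(2),b.fun, [m[sl].sum() for c,m,sl in v])
    o=[]
    for (c,m,sl),f in zip(V,("top0","scene0")):
        im=cv2.imread(f"pics/{f}.png")[sl]; big=cv2.resize(im,None,fx=5,fy=5,interpolation=2)
        e=cv2.resize((pred(c,b.x)[sl]*255).astype(np.uint8),None,fx=5,fy=5); cs,_=cv2.findContours((e>127).astype(np.uint8),1,1)
        cv2.drawContours(big,cs,-1,(0,255,0),1); o.append(big)
    cv2.imwrite("pics/fit.png",np.hstack(o))
E
python3 fit.py
```

```text
[0.5938 0.0688] -11.34 0.29527298344487496 [np.float64(835.0)]
[0.5899 0.068 ] -11.53 0.32421142369991474 [np.float64(874.0)]
[0.5931 0.0688] -11.31 0.6543708598417648 [np.float64(835.0), np.float64(874.0)]
```

View pics/fit.png

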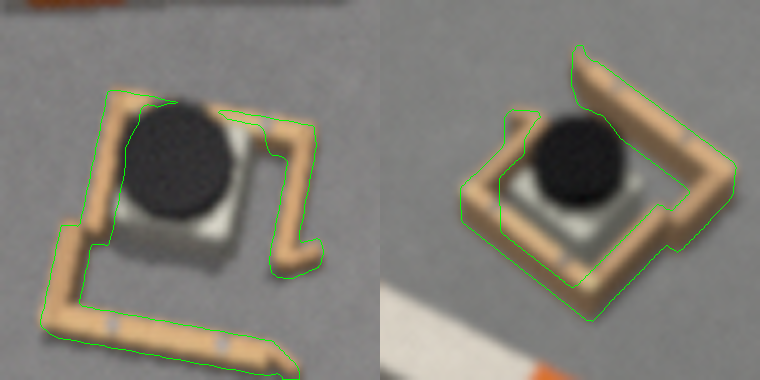

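The fitted outlines match the bracket in both views, with outer wall, stop and lead-in cheeks overlaid. Yaw is about -11.3° and the origin about (0.5935, 0.0688), which agrees with the network points. The bar is gripped at 39.7 mm, so I'll slide it to just before the mouth.

```bash
python3 -m crank '[{"dx":-2,"dy":0.5,"dz":0,"wx":0,"wy":0,"wz":-1.5},{"dx":-4,"dy":1,"dz":0,"wx":0,"wy":0,"wz":-3},{"dx":-6.5,"dy":1.6,"dz":0,"wx":0,"wy":0,"wz":-4.5},{"dx":-9,"dy":2.2,"dz":0,"wx":0,"wy":0,"wz":-6},{"dx":-11.5,"dy":2.8,"dz":0,"wx":0,"wy":0,"wz":-7.5},{"dx":-14,"dy":3.4,"dz":0,"wx":0,"wy":0,"wz":-9},{"dx":-16.5,"dy":4,"dz":0,"wx":0,"wy":0,"wz":-10.5},{"dx":-18.7,"dy":4.6,"dz":0,"wx":0,"wy":0,"wz":-11.2},{"dx":-18.7,"dy":4.6,"dz":0,"wx":0,"wy":0,"wz":-11.2},{"dx":-18.7,"dy":4.6,"dz":0,"wx":0,"wy":0,"wz":-11.2}]'
python3 - <<'E'
from h import *
cal=arm.calibration("top"); im=arm.grab_frame("top")[:,:,::-1].copy(); cv2.imwrite("pics/top1.png",im)
p=proj(cal,[[.53,0,.02]])[0].astype(int); 
cv2.imwrite("pics/c2.png",cv2.resize(im[p[1]-60:p[1]+50,p[0]-65:p[0]+65],None,fx=5,fy=5,interpolation=2)); print(p)
hsv=cv2.cvtColor(im,cv2.COLOR_BGR2HSV); m=(hsv[...,0]<13)&(hsv[...,1]>140)&(hsv[...,2]>60)
w=np.zeros_like(m); w[p[1]-20:p[1]+60,p[0]-10:p[0]+90]=1; print(rect(cal,m&w,.022))
E
```

```text
t: 6.3
eef_pos: [0.4947, -0.1456, 0.0046]
ee_rot: [-3.141, 0.0, -1.767]
force: [0.6, 1.6, 1.1]
width: 0.0397
gripper_force: 24.9
[315 190]Traceback (most recent call last):
  File "<stdin>", line 6, in <module>
  File "h.py", line 13, in rect
    n,l,s,_=cv2.connectedComponentsWithStats(mask.astype(np.uint8)); i=1+s[1:,4].argmax()
                                                                         ~~~~~~~~~~~~~~^^
ValueError: attempt to get argmax of an empty sequence
```

View pics/c2.png

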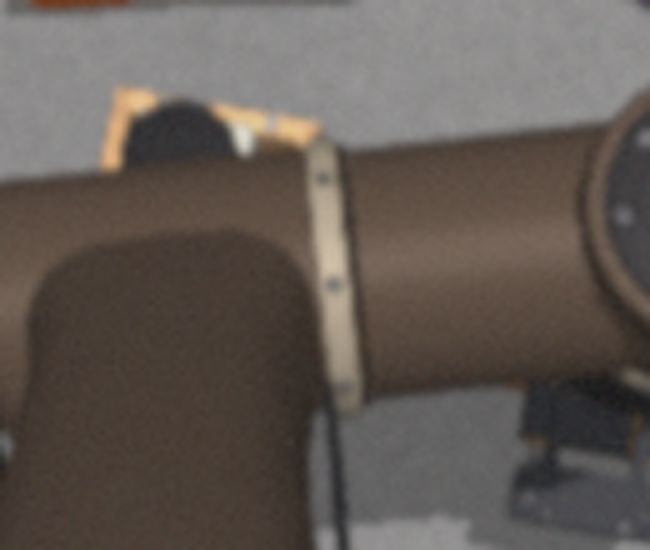

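The arm hides the bar from above here. The forces are low and the yaw is right (-101.24°), so I'll advance 60 mm straight and watch the force.

```bash
python3 -m crank '[{"dx":-0.8,"dy":0,"dz":0,"wx":0,"wy":0,"wz":0},{"dx":-1.6,"dy":0,"dz":0,"wx":0,"wy":0,"wz":0},{"dx":-2.3,"dy":0,"dz":0,"wx":0,"wy":0,"wz":0},{"dx":-3,"dy":0,"dz":0,"wx":0,"wy":0,"wz":0},{"dx":-3.7,"dy":0,"dz":0,"wx":0,"wy":0,"wz":0},{"dx":-4.4,"dy":0,"dz":0,"wx":0,"wy":0,"wz":0},{"dx":-5,"dy":0,"dz":0,"wx":0,"wy":0,"wz":0},{"dx":-5.5,"dy":0,"dz":0,"wx":0,"wy":0,"wz":0},{"dx":-6,"dy":0,"dz":0,"wx":0,"wy":0,"wz":0},{"dx":-6,"dy":0,"dz":0,"wx":0,"wy":0,"wz":0}]' - 20
python3 - <<'E'
from h import *
s=arm.get_state(); print(s["eef_pos"],np.degrees(s["ee_rot"]),s["force"],s["moment"])
for c in ("scene",):
    im=arm.grab_frame(c)[:,:,::-1].copy(); p=proj(arm.calibration(c),[[.53,0.02,.02]])[0].astype(int)
    cv2.imwrite("pics/s2.png",im); cv2.imwrite("pics/c3.png",cv2.resize(im[p[1]-55:p[1]+55,p[0]-65:p[0]+75],None,fx=5,fy=5,interpolation=2)); print(p)
E
```

```text
t: 7.6
eef_pos: [0.4993, -0.0901, 0.0028]
ee_rot: [3.13, -0.006, -1.769]
force: [-8.0, -23.4, 1.6]
width: 0.0404
gripper_force: 20.0
[ 0.49928917 -0.0900804   0.00275682] [ 179.32470128   -0.37108683 -101.38073493] [ -7.95241593 -23.3578387    1.56310187] [-8.67218432  3.07839425 -0.232897  ]
[342 221]
```

View pics/c3.png

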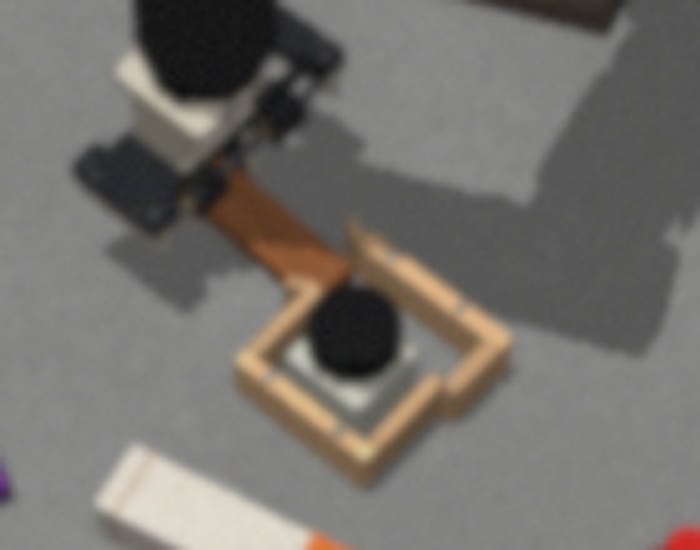

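The force reached 24 N and the tool was pushed about 6 mm towards -x. The picture shows the bar's front inside the cheeks, near (320,275), with its end hidden behind the cap. I'll measure the bar's pose in the hand (wrist) and relative to the bracket (scene).

```bash
python3 - <<'E'
from h import *
from fit import render,B,setup,pred
cal=arm.calibration("wrist"); im=arm.grab_frame("wrist")[:,:,::-1].copy(); cv2.imwrite("pics/w3.png",im)
hsv=cv2.cvtColor(im,cv2.COLOR_BGR2HSV); m=(hsv[...,0]<20)&(hsv[...,1]>100)&(hsv[...,2]>60); m[300:]=0
s=arm.get_state(); T=R.from_euler("xyz",s["ee_rot"])
print("area",m.sum())
c,sz,a=rect(cal,m,.022); print("wrist rect",c,sz,a, "rel tool", T.inv().apply(np.r_[c,.022]-s["eef_pos"]))
y,x=np.nonzero(m)
for r in range(y.min(),y.max(),6):
    xs=x[y==r]; W=ray(cal,[[xs.min(),r],[xs.max()+1,r]],.022); print(r,xs.min(),xs.max(),T.inv().apply(W-s["eef_pos"])[:,:2].round(4).tolist())
# scene
im=cv2.imread("pics/s2.png"); cal=arm.calibration("scene"); hsv=cv2.cvtColor(im,cv2.COLOR_BGR2HSV)
m=(hsv[...,0]<14)&(hsv[...,1]>130)&(hsv[...,2]>50); w=np.zeros_like(m); w[195:235,310:360]=1; m&=w
y,x=np.nonzero(m); print("scene area",m.sum())
for r in range(y.min(),y.max()+1,2):
    xs=x[y==r]
    if len(xs): print(r,xs.min(),xs.max(),ray(cal,[[xs.min(),r]],.0)[0,:2].round(4),ray(cal,[[xs.max()+1,r]],.022)[0,:2].round(4))
E
```

```text
area 10421
wrist rect [ 0.49135144 -0.11613307] (52.0698127746582, 39.69264602661133) 74.94726 rel tool [ 0.02721617  0.00287331 -0.01904419]
148 297 300 [[0.0541, -0.011], [0.0541, -0.0093]]
154 290 369 [[0.0515, -0.0141], [0.0515, 0.0207]]
160 288 375 [[0.0489, -0.015], [0.0488, 0.0234]]
166 288 375 [[0.0463, -0.0151], [0.0462, 0.0235]]
172 288 375 [[0.0436, -0.0152], [0.0435, 0.0236]]
178 288 374 [[0.0409, -0.0153], [0.0408, 0.0233]]
184 287 373 [[0.0382, -0.0158], [0.0381, 0.0229]]
190 287 373 [[0.0355, -0.0159], [0.0353, 0.023]]
196 287 372 [[0.0327, -0.0159], [0.0326, 0.0227]]
202 286 371 [[0.0299, -0.0165], [0.0298, 0.0223]]
208 286 371 [[0.0271, -0.0166], [0.0269, 0.0224]]
214 286 371 [[0.0242, -0.0167], [0.0241, 0.0226]]
220 286 370 [[0.0214, -0.0168], [0.0212, 0.0222]]
226 286 369 [[0.0184, -0.0168], [0.0183, 0.0218]]
232 285 370 [[0.0155, -0.0174], [0.0153, 0.0224]]
238 284 369 [[0.0125, -0.018], [0.0123, 0.0221]]
244 284 368 [[0.0095, -0.018], [0.0093, 0.0217]]
250 238 368 [[0.0067, -0.0396], [0.0063, 0.0218]]
256 284 421 [[0.0035, -0.0182], [0.0031, 0.047]]
262 233 414 [
[... 218 characters left out ...]
23], [-0.0127, 0.0453]]
292 227 412 [[-0.0153, -0.0464], [-0.016, 0.044]]
298 228 421 [[-0.0186, -0.0461], [-0.0193, 0.0487]]
scene area 266
201 324 325 [ 0.4772 -0.0838] [ 0.486 -0.07 ]
203 322 326 [ 0.488  -0.0855] [ 0.4914 -0.0627]
205 321 329 [ 0.497  -0.0842] [ 0.4932 -0.0495]
207 319 331 [ 0.5077 -0.0859] [ 0.4968 -0.0394]
209 320 333 [ 0.513  -0.0786] [ 0.5004 -0.0293]
211 322 336 [ 0.5166 -0.0683] [ 0.5022 -0.0162]
213 324 339 [ 0.5201 -0.058 ] [ 0.5041 -0.0033]
215 326 341 [ 0.5237 -0.0478] [0.5076 0.0067]
217 328 343 [ 0.5272 -0.0377] [0.5111 0.0165]
219 331 346 [ 0.5289 -0.0246] [0.5129 0.0293]
221 339 345 [0.5219 0.0033] [0.5215 0.0303]
223 342 343 [0.5236 0.0162] [0.5318 0.0284]
```

The wrist view shows the bar slipped 28 mm back in the hand and yawed about 4° clockwise. Its front +x corner caught the +x side of the mouth, so the slot lies a little further to -x and the grip was too weak. I'll pull back, release and re-measure.

```bash
python3 -m crank '[{"dx":0.6,"dy":0,"dz":0,"wx":0,"wy":0,"wz":0},{"dx":1.2,"dy":0,"dz":0,"wx":0,"wy":0,"wz":0},{"dx":1.8,"dy":0,"dz":0,"wx":0,"wy":0,"wz":0},{"dx":2.4,"dy":0,"dz":0,"wx":0,"wy":0,"wz":0},{"dx":3,"dy":0,"dz":0,"wx":0,"wy":0,"wz":0},{"dx":3.6,"dy":0,"dz":0,"wx":0,"wy":0,"wz":0},{"dx":4,"dy":0,"dz":0,"wx":0,"wy":0,"wz":0},{"dx":4,"dy":0,"dz":0,"wx":0,"wy":0,"wz":0},{"dx":4,"dy":0,"dz":0,"wx":0,"wy":0,"wz":0},{"dx":4,"dy":0,"dz":0,"wx":0,"wy":0,"wz":0}]' - 40
python3 -m crank '[{"dx":0,"dy":0,"dz":0,"wx":0,"wy":0,"wz":0},{"dx":0,"dy":0,"dz":0,"wx":0,"wy":0,"wz":0},{"dx":0,"dy":0,"dz":0,"wx":0,"wy":0,"wz":0},{"dx":0,"dy":0,"dz":0,"wx":0,"wy":0,"wz":0},{"dx":0,"dy":0,"dz":-1,"wx":0,"wy":0,"wz":0},{"dx":0,"dy":0,"dz":-4,"wx":0,"wy":0,"wz":0},{"dx":0,"dy":0,"dz":-8,"wx":0,"wy":0,"wz":0},{"dx":0,"dy":0,"dz":-12,"wx":0,"wy":0,"wz":0},{"dx":0,"dy":0,"dz":-12,"wx":0,"wy":0,"wz":0},{"dx":0,"dy":0,"dz":-12,"wx":0,"wy":0,"wz":0}]' 7
cat > barw.py <<'E'
from h import *
cal=arm.calibration("wrist"); s=arm.get_state(); im=arm.grab_frame("wrist")[:,:,::-1].copy()
hsv=cv2.cvtColor(im,cv2.COLOR_BGR2HSV); m=(hsv[...,0]<20)&(hsv[...,1]>100)&(hsv[...,2]>60); m[245:]=0
c,sz,a=rect(cal,m,.022); T=R.from_euler("xyz",s["ee_rot"])
u=np.array([np.cos(np.radians(a)),np.sin(np.radians(a))]); end=c-u*max(sz)/2000
print("tcp",s["eef_pos"],"yaw",np.degrees(s["ee_rot"][2]),"bar yaw",a,"sz",sz,"trailing end",end,"centre",end+.085*u,"grip62",end+.023*u)
print("grip62 in tool",T.inv().apply(np.r_[end+.023*u,s["eef_pos"][2]]-s["eef_pos"]))
E
python3 barw.py
```

```text
t: 8.95
eef_pos: [0.4985, -0.1257, 0.0046]
ee_rot: [-3.142, 0.0, -1.767]
force: [0.0, -0.2, -1.6]
width: 0.0402
gripper_force: 39.2
t: 10.2
eef_pos: [0.4982, -0.1258, 0.1248]
ee_rot: [-3.141, 0.0, -1.768]
force: [-0.7, 0.0, -0.5]
width: 0.0703
gripper_force: 0.0
tcp [ 0.49816994 -0.12583582  0.12482941] yaw -101.27107365067575 bar yaw 75.311134 sz (97.0029067993164, 38.943477630615234) trailing end [ 0.48419886 -0.17572639] centre [ 0.50575231 -0.09350444] grip62 [ 0.49003097 -0.1534781 ]
grip62 in tool [ 2.86999205e-02  2.57927787e-03 -1.45742420e-05]
```

```bash
python3 -m crank '[{"dx":1,"dy":0.1,"dz":2,"wx":0,"wy":0,"wz":1.5},{"dx":2,"dy":0.2,"dz":4,"wx":0,"wy":0,"wz":3},{"dx":2.9,"dy":0.26,"dz":6,"wx":0,"wy":0,"wz":3.4},{"dx":2.9,"dy":0.26,"dz":8,"wx":0,"wy":0,"wz":3.4},{"dx":2.9,"dy":0.26,"dz":10,"wx":0,"wy":0,"wz":3.4},{"dx":2.9,"dy":0.26,"dz":11.2,"wx":0,"wy":0,"wz":3.4},{"dx":2.9,"dy":0.26,"dz":11.8,"wx":0,"wy":0,"wz":3.4},{"dx":2.9,"dy":0.26,"dz":12,"wx":0,"wy":0,"wz":3.4},{"dx":2.9,"dy":0.26,"dz":12,"wx":0,"wy":0,"wz":3.4},{"dx":2.9,"dy":0.26,"dz":12,"wx":0,"wy":0,"wz":3.4}]'
python3 -m crank '[{"dx":0,"dy":0,"dz":0,"wx":0,"wy":0,"wz":0},{"dx":0,"dy":0,"dz":0,"wx":0,"wy":0,"wz":0},{"dx":0,"dy":0,"dz":0,"wx":0,"wy":0,"wz":0},{"dx":0,"dy":0,"dz":0,"wx":0,"wy":0,"wz":0},{"dx":0,"dy":0,"dz":0,"wx":0,"wy":0,"wz":0},{"dx":0,"dy":0,"dz":0,"wx":0,"wy":0,"wz":0},{"dx":-0.1,"dy":-0.1,"dz":0,"wx":0,"wy":0,"wz":-1.5},{"dx":-0.1,"dy":-0.1,"dz":0,"wx":0,"wy":0,"wz":-3},{"dx":-0.1,"dy":-0.1,"dz":0,"wx":0,"wy":0,"wz":-3.4},{"dx":-0.1,"dy":-0.1,"dz":0,"wx":0,"wy":0,"wz":-3.4}]' 3 60
python3 barw.py
```

```text
t: 11.5
eef_pos: [0.4907, -0.1538, 0.0051]
ee_rot: [-3.141, 0.0, -1.826]
force: [1.2, 0.8, 0.4]
width: 0.07
gripper_force: 0.0
t: 12.75
eef_pos: [0.4917, -0.153, 0.0046]
ee_rot: [-3.141, 0.0, -1.767]
force: [0.9, 0.2, 0.4]
width: 0.0398
gripper_force: 60.0
tcp [ 0.49170562 -0.15304758  0.00462492] yaw -101.24450740395757 bar yaw 168.74237 sz (18.328258514404297, 39.656578063964844) trailing end [ 0.50661703 -0.1741816 ] centre [ 0.4232525  -0.15758781] grip62 [ 0.48405957 -0.16969151]
grip62 in tool [ 1.78153874e-02  4.25376890e-03 -2.98435179e-06]
```

Bar aligned at 78.74° and held with 60 N. I'll push 60 mm, slowly.

```bash
python3 -m crank '[{"dx":-1,"dy":0,"dz":0,"wx":0,"wy":0,"wz":0},{"dx":-1.8,"dy":0,"dz":0,"wx":0,"wy":0,"wz":0},{"dx":-2.4,"dy":0,"dz":0,"wx":0,"wy":0,"wz":0},{"dx":-3,"dy":0,"dz":0,"wx":0,"wy":0,"wz":0},{"dx":-3.5,"dy":0,"dz":0,"wx":0,"wy":0,"wz":0},{"dx":-4,"dy":0,"dz":0,"wx":0,"wy":0,"wz":0},{"dx":-4.5,"dy":0,"dz":0,"wx":0,"wy":0,"wz":0},{"dx":-5,"dy":0,"dz":0,"wx":0,"wy":0,"wz":0},{"dx":-5.5,"dy":0,"dz":0,"wx":0,"wy":0,"wz":0},{"dx":-6,"dy":0,"dz":0,"wx":0,"wy":0,"wz":0}]'
python3 barw.py
```

```text
t: 14.05
eef_pos: [0.5033, -0.094, 0.0046]
ee_rot: [-3.142, -0.0, -1.767]
force: [-0.8, -3.6, 5.4]
width: 0.0396
gripper_force: 60.0
tcp [ 0.50326834 -0.09396268  0.00461143] yaw -101.25507259214496 bar yaw 168.72435 sz (18.3248233795166, 39.65110778808594) trailing end [ 0.51814741 -0.11512183] centre [ 0.43478809 -0.09850183] grip62 [ 0.49559136 -0.11062466]
grip62 in tool [1.78399021e-02 4.27729970e-03 4.85627881e-07]
```

It is in without slipping and the force is small. Now most of the rest.

```bash
python3 -m crank '[{"dx":-0.8,"dy":0,"dz":0,"wx":0,"wy":0,"wz":0},{"dx":-1.6,"dy":0,"dz":0,"wx":0,"wy":0,"wz":0},{"dx":-2.5,"dy":0,"dz":0,"wx":0,"wy":0,"wz":0},{"dx":-3.4,"dy":0,"dz":0,"wx":0,"wy":0,"wz":0},{"dx":-4.3,"dy":0,"dz":0,"wx":0,"wy":0,"wz":0},{"dx":-5.2,"dy":0,"dz":0,"wx":0,"wy":0,"wz":0},{"dx":-6,"dy":0,"dz":0,"wx":0,"wy":0,"wz":0},{"dx":-6.8,"dy":0,"dz":0,"wx":0,"wy":0,"wz":0},{"dx":-7.4,"dy":0,"dz":0,"wx":0,"wy":0,"wz":0},{"dx":-8,"dy":0,"dz":0,"wx":0,"wy":0,"wz":0}]'
python3 -m crank '[{"dx":-0.2,"dy":0,"dz":0,"wx":0,"wy":0,"wz":0},{"dx":-0.3,"dy":0,"dz":0,"wx":0,"wy":0,"wz":0},{"dx":-0.4,"dy":0,"dz":0,"wx":0,"wy":0,"wz":0},{"dx":-0.5,"dy":0,"dz":0,"wx":0,"wy":0,"wz":0},{"dx":-0.6,"dy":0,"dz":0,"wx":0,"wy":0,"wz":0},{"dx":-0.7,"dy":0,"dz":0,"wx":0,"wy":0,"wz":0},{"dx":-0.8,"dy":0,"dz":0,"wx":0,"wy":0,"wz":0},{"dx":-0.8,"dy":0,"dz":0,"wx":0,"wy":0,"wz":0},{"dx":-0.8,"dy":0,"dz":0,"wx":0,"wy":0,"wz":0},{"dx":-0.8,"dy":0,"dz":0,"wx":0,"wy":0,"wz":0}]'
python3 barw.py
```

```text
t: 15.35
eef_pos: [0.5187, -0.0156, 0.0046]
ee_rot: [3.141, -0.0, -1.767]
force: [-0.8, -4.8, 5.9]
width: 0.0393
gripper_force: 60.0
t: 16.6
eef_pos: [0.5196, -0.0102, 0.0046]
ee_rot: [3.14, -0.003, -1.767]
force: [2.5, -18.6, 5.4]
width: 0.0394
gripper_force: 60.0
tcp [ 0.51959985 -0.01022582  0.0045728 ] yaw -101.2696047370422 bar yaw 168.68758 sz (18.30939292907715, 39.602779388427734) trailing end [ 0.53452112 -0.03132102] centre [ 0.45117249 -0.01464752] grip62 [ 0.51196796 -0.02680936]
grip62 in tool [1.77551852e-02 4.24380716e-03 5.64032548e-05]
```

Contact force is 19 N at the expected home position (within 2 mm) and the bar hasn't slipped. I'll release, rise and move the wrist camera to where it sees the cap.

```bash
python3 -m crank '[{"dx":0,"dy":0,"dz":0,"wx":0,"wy":0,"wz":0},{"dx":0,"dy":0,"dz":0,"wx":0,"wy":0,"wz":0},{"dx":0,"dy":0,"dz":0,"wx":0,"wy":0,"wz":0},{"dx":0,"dy":0,"dz":-1,"wx":0,"wy":0,"wz":0},{"dx":0,"dy":0,"dz":-4,"wx":0,"wy":0,"wz":0},{"dx":0,"dy":0,"dz":-8,"wx":0,"wy":0,"wz":0},{"dx":0,"dy":0,"dz":-12,"wx":0,"wy":0,"wz":0},{"dx":0,"dy":0,"dz":-16,"wx":0,"wy":0,"wz":0},{"dx":0,"dy":0,"dz":-17.5,"wx":0,"wy":0,"wz":0},{"dx":0,"dy":0,"dz":-17.5,"wx":0,"wy":0,"wz":0}]' 6
python3 -m crank '[{"dx":-2.5,"dy":-1,"dz":0,"wx":0,"wy":0,"wz":0},{"dx":-5,"dy":-2,"dz":0,"wx":0,"wy":0,"wz":0},{"dx":-7.5,"dy":-3,"dz":0,"wx":0,"wy":0,"wz":0},{"dx":-10,"dy":-4,"dz":0,"wx":0,"wy":0,"wz":0},{"dx":-12.5,"dy":-5,"dz":0,"wx":0,"wy":0,"wz":0},{"dx":-15,"dy":-5.8,"dz":0,"wx":0,"wy":0,"wz":0},{"dx":-16,"dy":-5.8,"dz":0,"wx":0,"wy":0,"wz":0},{"dx":-16,"dy":-5.8,"dz":0,"wx":0,"wy":0,"wz":0},{"dx":-16,"dy":-5.8,"dz":0,"wx":0,"wy":0,"wz":0},{"dx":-16,"dy":-5.8,"dz":0,"wx":0,"wy":0,"wz":0}]' 8.5
python3 - <<'E'
from h import *
s=arm.get_state(); cal=arm.calibration("wrist"); im=arm.grab_frame("wrist")[:,:,::-1].copy(); cv2.imwrite("pics/w4.png",im)
print(s["eef_pos"],np.degrees(s["ee_rot"]))
for q in ("cap","jar_mouth","bar","slot_mouth"): print(q,[(d["centre"],d["confidence"]) for d in arm.mark_of("wrist",q)])
for d in arm.masks_of("wrist","cap")[:1]:
    m=d["pixels"]; y,x=np.nonzero(m); print("cap mask",m.sum(),x.min(),x.max(),y.min(),y.max())
im=cv2.imread("pics/top0.png"); c=arm.calibration("top"); p=proj(c,[[.596,.076,.107]])[0].astype(int)
g=(im.max(2)<75).astype(np.uint8); w=np.zeros_like(g); w[p[1]-18:p[1]+18,p[0]-18:p[0]+18]=1
print("top",rect(c,g*w,.1))
E
```

```text
t: 17.9
eef_pos: [0.5208, -0.0076, 0.1808]
ee_rot: [-3.139, 0.002, -1.767]
force: [-0.5, -0.2, -0.6]
width: 0.0599
gripper_force: 0.0
t: 19.15
eef_pos: [0.6082, 0.1371, 0.1798]
ee_rot: [-3.141, 0.0, -1.768]
force: [-0.6, -0.6, 0.2]
width: 0.0851
gripper_force: 0.0
[0.60824352 0.13707112 0.17982013] [-1.79992915e+02  8.75629111e-03 -1.01288170e+02]
cap [([0.5975, 0.0752, 0.086], 0.82)]
jar_mouth []
bar [([0.5354, 0.0474, 0.0037], 0.64)]
slot_mouth []
cap mask 6083 283 369 73 162
top (array([0.5930127 , 0.07423915]), (54.07884216308594, 58.069278717041016), np.float32(179.74869))
```

View pics/w4.png

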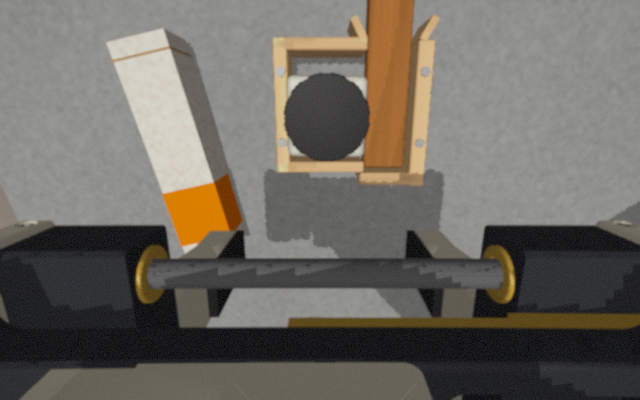

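The picture shows the bar fully home against the stop (bar end at (387,167), stop at (390,178)), with the jar square in the pocket and the cap at (327,117). I'll fit the cap's twelve-sided outline for centre and flats.

```bash
python3 - <<'E'
from h import *
from scipy.optimize import minimize
s=arm.get_state(); cal=arm.calibration("wrist"); im=cv2.imread("pics/w4.png")
g=(im.max(2)<80).astype(np.uint8); g[:65]=0;g[168:]=0;g[:,:275]=0;g[:,375:]=0
n,l,st,_=cv2.connectedComponentsWithStats(g); m=(l==1+st[1:,4].argmax()).astype(float); print(m.sum(),st[1:].tolist()[:3])
S=8
def pr(p):
    r=.03/np.cos(np.pi/12); a=p[2]+np.pi/12+np.arange(12)*np.pi/6   # flat normal at p[2]
    q=np.c_[p[0]+r*np.cos(a),p[1]+r*np.sin(a)]; P=np.vstack([np.c_[q,np.full(12,z)] for z in (.083,.107)])
    h=cv2.convexHull(proj(cal,P).astype(np.float32)).reshape(-1,2); o=np.array([270,60])
    I=np.zeros((112*S,112*S),np.uint8); cv2.fillConvexPoly(I,np.int32(np.round(((h-o+.5)*S-.5)*16)),255,shift=4)
    return cv2.resize(I,(112,112),interpolation=cv2.INTER_AREA)/255.
f=lambda p:np.abs(pr(p)-m[60:172,270:382]).sum()
for t0 in (-11.3,-3.8,3.7,11.2):
    r=minimize(f,[.596,.076,np.radians(t0)],method="Nelder-Mead",options=dict(initial_simplex=np.array([.596,.076,np.radians(t0)])+np.array([[0]*3,[.004,0,0],[0,.004,0],[0,0,.06]])))
    d=R.from_euler("xyz",s["ee_rot"]).inv().apply(np.r_[r.x[:2],s["eef_pos"][2]]-s["eef_pos"])
    print(t0,r.x[:2].round(4),np.degrees(r.x[2]).round(1),round(r.fun,1),"tool shift cm",(d*100).round(2))
E
```

```text
5709.0 [[285, 73, 84, 88, 5709]]
-11.3 [0.5939 0.0757] -9.4 436.1 tool shift cm [ 6.34  0.22 -0.  ]
-3.8 [0.594  0.0755] -2.6 441.3 tool shift cm [ 6.36  0.2  -0.  ]
3.7 [0.594  0.0755] 7.6 441.7 tool shift cm [ 6.35  0.2  -0.  ]
11.2 [0.5941 0.0757] 15.2 437.5 tool shift cm [ 6.34  0.2  -0.  ]
```

Cap centre (0.594, 0.0756). It lies within the pocket and fits the jar marks, and the flats run along the bracket's axes. I'll move above and descend.

```bash
python3 -m crank '[{"dx":2,"dy":0.1,"dz":0,"wx":0,"wy":0,"wz":0},{"dx":4.2,"dy":0.2,"dz":0,"wx":0,"wy":0,"wz":0},{"dx":6.35,"dy":0.2,"dz":0,"wx":0,"wy":0,"wz":0},{"dx":6.35,"dy":0.2,"dz":1,"wx":0,"wy":0,"wz":0},{"dx":6.35,"dy":0.2,"dz":3,"wx":0,"wy":0,"wz":0},{"dx":6.35,"dy":0.2,"dz":5,"wx":0,"wy":0,"wz":0},{"dx":6.35,"dy":0.2,"dz":7,"wx":0,"wy":0,"wz":0},{"dx":6.35,"dy":0.2,"dz":8.5,"wx":0,"wy":0,"wz":0},{"dx":6.35,"dy":0.2,"dz":9.6,"wx":0,"wy":0,"wz":0},{"dx":6.35,"dy":0.2,"dz":9.6,"wx":0,"wy":0,"wz":0}]'
python3 -m crank '[{"dx":0,"dy":0,"dz":0,"wx":0,"wy":0,"wz":0},{"dx":0,"dy":0,"dz":0,"wx":0,"wy":0,"wz":0},{"dx":0,"dy":0,"dz":0,"wx":0,"wy":0,"wz":0},{"dx":0,"dy":0,"dz":0,"wx":0,"wy":0,"wz":0},{"dx":0,"dy":0,"dz":0,"wx":0,"wy":0,"wz":0},{"dx":0,"dy":0,"dz":0,"wx":0,"wy":0,"wz":0},{"dx":0,"dy":0,"dz":0,"wx":0,"wy":0,"wz":0},{"dx":0,"dy":0,"dz":0,"wx":0,"wy":0,"wz":0},{"dx":0,"dy":0,"dz":0,"wx":0,"wy":0,"wz":0},{"dx":0,"dy":0,"dz":0,"wx":0,"wy":0,"wz":0}]' 5 45
```

```text
t: 20.7
eef_pos: [0.5937, 0.0755, 0.0828]
ee_rot: [3.14, -0.001, -1.767]
force: [-0.3, 0.7, -0.4]
width: 0.085
gripper_force: 0.0
t: 21.95
eef_pos: [0.5943, 0.0759, 0.0841]
ee_rot: [-3.141, 0.0, -1.767]
force: [-1.4, 0.6, 5.7]
width: 0.0598
gripper_force: 45.0
```

The opening is 59.8 mm, so the pads sit on the flats and the grip is centred with little force. First a 35° twist anticlockwise.

```bash
python3 -m crank '[{"dx":0,"dy":0,"dz":0,"wx":0,"wy":0,"wz":-3.5},{"dx":0,"dy":0,"dz":0,"wx":0,"wy":0,"wz":-7},{"dx":0,"dy":0,"dz":0,"wx":0,"wy":0,"wz":-10.5},{"dx":0,"dy":0,"dz":0,"wx":0,"wy":0,"wz":-14},{"dx":0,"dy":0,"dz":0,"wx":0,"wy":0,"wz":-17.5},{"dx":0,"dy":0,"dz":0,"wx":0,"wy":0,"wz":-21},{"dx":0,"dy":0,"dz":0,"wx":0,"wy":0,"wz":-24.5},{"dx":0,"dy":0,"dz":0,"wx":0,"wy":0,"wz":-28},{"dx":0,"dy":0,"dz":0,"wx":0,"wy":0,"wz":-31.5},{"dx":0,"dy":0,"dz":0,"wx":0,"wy":0,"wz":-35}]'
python3 - <<'E'
from h import *
s=arm.get_state(); print(s["moment"],s["force"],s["q"],np.degrees(s["ee_rot"]))
im=arm.grab_frame("wrist")[:,:,::-1].copy(); cv2.imwrite("pics/w5.png",im)
E
```

```text
t: 23.2
eef_pos: [0.5928, 0.0747, 0.084]
ee_rot: [3.139, -0.0, -1.156]
force: [-7.7, -2.1, 11.4]
width: 0.0595
gripper_force: 45.0
[-1.01014726  2.40216431 -0.69179995] [-7.66318065 -2.14969797 11.37066817] [ 4.52204965e-01  3.61648052e-01 -3.40459856e-01  5.06099140e-05
 -8.71200941e-01 -3.73032175e-02] [ 1.79856226e+02 -7.58116343e-03 -6.62260015e+01]
```

The resisting moment of 0.69 N m fits the thread turning at 0.6. Another 50°.

```bash
python3 -m crank '[{"dx":0,"dy":0,"dz":0,"wx":0,"wy":0,"wz":-5},{"dx":0,"dy":0,"dz":0,"wx":0,"wy":0,"wz":-10},{"dx":0,"dy":0,"dz":0,"wx":0,"wy":0,"wz":-15},{"dx":0,"dy":0,"dz":0,"wx":0,"wy":0,"wz":-20},{"dx":0,"dy":0,"dz":0,"wx":0,"wy":0,"wz":-25},{"dx":0,"dy":0,"dz":0,"wx":0,"wy":0,"wz":-30},{"dx":0,"dy":0,"dz":0,"wx":0,"wy":0,"wz":-35},{"dx":0,"dy":0,"dz":0,"wx":0,"wy":0,"wz":-41},{"dx":0,"dy":0,"dz":0,"wx":0,"wy":0,"wz":-46},{"dx":0,"dy":0,"dz":0,"wx":0,"wy":0,"wz":-50}]'
python3 - <<'E'
from h import *
s=arm.get_state(); print(s["moment"],s["force"],s["q"],np.degrees(s["ee_rot"]))
E
```

```text
t: 24.5
eef_pos: [0.5924, 0.074, 0.0841]
ee_rot: [3.139, 0.002, -0.283]
force: [-6.9, -5.8, 12.0]
width: 0.0596
gripper_force: 45.0
[-2.1385596   2.72767755 -0.72822007] [-6.91404986 -5.81991914 11.95497015] [ 4.51639194e-01  3.61443684e-01 -3.41003550e-01  6.67712641e-04
 -8.72138303e-01  8.35897021e-01] [ 1.79832760e+02  1.41495650e-01 -1.62051533e+01]
```

Some torque is still there. I'll add 15° for margin (well below 132°), then a 5 mm test lift to check the force.

```bash
python3 -m crank '[{"dx":0,"dy":0,"dz":0,"wx":0,"wy":0,"wz":-4},{"dx":0,"dy":0,"dz":0,"wx":0,"wy":0,"wz":-8},{"dx":0,"dy":0,"dz":0,"wx":0,"wy":0,"wz":-12},{"dx":0,"dy":0,"dz":0,"wx":0,"wy":0,"wz":-15},{"dx":0,"dy":0,"dz":0,"wx":0,"wy":0,"wz":-15},{"dx":0,"dy":0,"dz":-0.1,"wx":0,"wy":0,"wz":-14},{"dx":0,"dy":0,"dz":-0.2,"wx":0,"wy":0,"wz":-14},{"dx":0,"dy":0,"dz":-0.4,"wx":0,"wy":0,"wz":-14},{"dx":0,"dy":0,"dz":-0.6,"wx":0,"wy":0,"wz":-14},{"dx":0,"dy":0,"dz":-0.6,"wx":0,"wy":0,"wz":-14}]'
python3 - <<'E'
from h import *
s=arm.get_state(); print(s["moment"],s["force"],s["q"],np.degrees(s["ee_rot"]))
E
```

```text
t: 25.75
eef_pos: [0.5947, 0.0761, 0.09]
ee_rot: [-3.141, -0.001, -0.039]
force: [-1.4, -1.9, -0.6]
width: 0.0593
gripper_force: 45.0
[-0.59373112  0.79647904  0.03642955] [-1.36468071 -1.94575274 -0.6272142 ] [ 4.53023426e-01  3.55964204e-01 -3.32897340e-01  3.48401902e-04
 -8.80844765e-01  1.07879914e+00] [-1.79984081e+02 -6.23238978e-02 -2.22034327e+00]
```

It lifts freely, at about 0.6 N, roughly the cap's weight. Up to 2 cm above the mouth.

```bash
python3 -m crank '[{"dx":0,"dy":0,"dz":-0.5,"wx":0,"wy":0,"wz":0},{"dx":0,"dy":0,"dz":-1,"wx":0,"wy":0,"wz":0},{"dx":0,"dy":0,"dz":-1.5,"wx":0,"wy":0,"wz":0},{"dx":0,"dy":0,"dz":-2,"wx":0,"wy":0,"wz":0},{"dx":0,"dy":0,"dz":-2.5,"wx":0,"wy":0,"wz":0},{"dx":0,"dy":0,"dz":-3,"wx":0,"wy":0,"wz":0},{"dx":0,"dy":0,"dz":-3.4,"wx":0,"wy":0,"wz":0},{"dx":0,"dy":0,"dz":-3.4,"wx":0,"wy":0,"wz":0},{"dx":0,"dy":0,"dz":-3.4,"wx":0,"wy":0,"wz":0},{"dx":0,"dy":0,"dz":-3.4,"wx":0,"wy":0,"wz":0}]'
python3 - <<'E'
from h import *
s=arm.get_state(); print(s["force"],s["eef_pos"])
for c in ("scene","top"):
    im=arm.grab_frame(c)[:,:,::-1].copy(); cv2.imwrite(f"pics/end_{c}.png",im)
    for q in ("jar","jar_mouth","cap","bar"): print(c,q,[(d["centre"].round(4) if hasattr(d["centre"],"round") else d["centre"],d["confidence"]) for d in arm.mark_of(c,q)][:5])
im=cv2.imread("pics/end_scene.png"); p=proj(arm.calibration("scene"),[[.57,.06,.06]])[0].astype(int)
cv2.imwrite("pics/c4.png",cv2.resize(im[p[1]-50:p[1]+50,p[0]-60:p[0]+60],None,fx=6,fy=6,interpolation=2))
E
```

```text
t: 27.0
eef_pos: [0.594, 0.0757, 0.1233]
ee_rot: [3.141, 0.0, -0.039]
force: [0.3, -0.1, -0.3]
width: 0.0594
gripper_force: 45.0
[ 0.26767217 -0.14473073 -0.28568816] [0.59395608 0.07570481 0.12329326]
scene jar [([0.5933, 0.074, -0.0009], 0.63)]
scene jar_mouth [([0.5913, 0.0748, 0.1007], 0.74)]
scene cap [([0.5978, 0.0774, 0.122], 0.45)]
scene bar [([0.7388, -0.1636, 0.0002], 0.92), ([0.4656, -0.5066, 0.0046], 0.86), ([0.7185, -0.4641, 0.0024], 0.67), ([0.2802, -0.3029, -0.0], 0.64), ([0.5286, 0.05, 0.0012], 0.45)]
top jar [([0.5927, 0.0746, 0.0009], 0.64)]
top jar_mouth [([0.592, 0.0714, 0.1045], 0.52)]
top cap [([0.5943, 0.0762, 0.1202], 0.44)]
top bar [([0.7391, -0.1632, 0.0038], 0.94), ([0.5346, 0.0533, 0.0007], 0.87), ([0.2814, -0.3068, -0.0017], 0.87), ([0.7389, 0.0824, -0.0016], 0.68), ([0.4723, -0.5012, -0.0001], 0.58)]
```

View pics/c4.png

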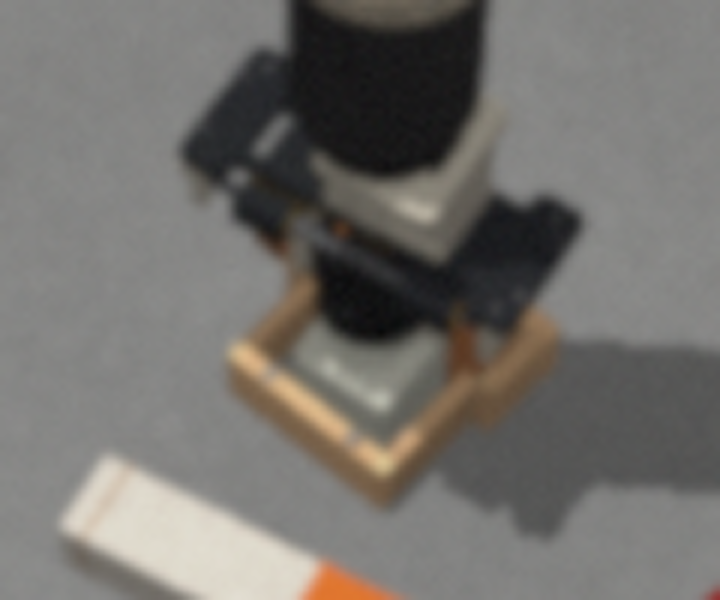

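The jar (365,370) stands in the pocket, the cap (370,300) is held level above it and the bar is still in the slot. The marks put the cap at z ≈ 0.121, within a few millimetres of the jar's axis.

```bash
python3 -c "
from station import arm
print(arm.job_done())"
```

```text
the job is handed in; nothing more can be done
None
```

I handed the job in at about 27 s: the bar is home against the stop, and the cap is unscrewed and held level about 2 cm above the mouth, within about 5 mm of the jar's axis; the jar stands in its pocket, and the hand-in gave no verdict.

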